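# Hang the green ampoule rack on the twin pins of the measuring stand

## Task

Take the ampoule rack with the green grip and green caps and hang it on the measuring stand beside the instrument: bring both end holes over the two brass pins, lower it until it lies fully down and flat on the stand, and let go. Set it down rather than dropping it, and leave the orange and the blue rack where they are.

Things in the scene. Friction and masses are not known exactly. Their poses are not given: they have to be found in the camera images.
- rack_green: Loose, 0.14-0.28 kg, flat on the table. Black plate 190 (x) x 56 (y) x 8 mm; 28 mm through holes at x = -70 and +70, y = 0. In its middle an upright green grip fin, 50 (x) x 14 (y) mm, top 80 mm above the plate's underside: grip across y from above. Ampoules with green caps at y = -18 and +18 reach 34 mm: keep fingertips above them. Origin: centre of underside, z up. Half-turn symmetric.
- stand: Fixed grey base 210 (x) x 80 (y) x 20 mm high with two upright brass pins, diameter 10 mm, at x = -70 and +70, y = 0; pin tips 60 mm above the table, last 8 mm tapered. Origin: centre of the base's underside, on the table, z up. Fully home, the rack's origin is 20 mm straight above this origin, its x along the stand's x, either way round.
- rack_orange: identical in build to the green rack (190 x 56 mm black plate, 80 mm tall, same origin and axes), but its grip fin and ampoule caps are orange; a bystander lying on the table, to be left where it is
- rack_blue: identical in build to the green rack (190 x 56 mm black plate, 80 mm tall, same origin and axes), but its grip fin and ampoule caps are blue; a bystander lying on the table, to be left where it is
Mind the look-alikes: they are no part of the job. Leave any purple look-alike of the stand alone. Leave any turquoise look-alike of the rack_green alone.

How it is judged:
At the end, for the whole second after the job is handed in: Green rack lies on the stand over both pins: centre within 14 mm of the stand's seen from above, length within 0.2 rad of the stand's (either way round), underside 16 to 24 mm above the stand's, level within 0.06 rad, at rest; orange and blue racks within 30 mm of their starts (horizontal distance between rack_green and stand below 0.014 m and angle between the x axis of rack_green and the x axis of stand, either way round below 0.2 rad and z of rack_green in the frame of stand between 0.016 and 0.024 m and angle between rack_green's own z axis and vertical below 0.06 rad and linear speed of rack_green below 0.02 m/s and distance of each of rack_orange, rack_blue from where it was at the start of the episode below 0.03 m); the robot touches nothing.
It fails at once if the orange or the blue rack is moved by more than 30 mm (distance of any of rack_orange, rack_blue from where it was at the start of the episode above 0.03 m).
It fails at once if the green rack is dropped: it falls free of the fingers faster than 0.5 m/s (a fall of more than about 13 mm) (contact force between the fingers and rack_green below 0.05 N and linear speed of rack_green above 0.5 m/s).
It also fails if it takes over 37 s, if anything falls off the work surface, if the arm or the gripper's body presses on something with over 40 N, if the wrist force passes 120 N, or if a joint passes its speed limit or range.

## Robot

A 7-joint arm with a two-finger parallel gripper is mounted at the origin on the work surface. World frame = base frame: x ahead of the robot, y to its left, z up, the work surface at z = 0. Lengths are in m, angles in rad, forces in N, time in s.
With the tool pointing down it reaches from about 0.4 to 0.85 m from the base axis. Payload 4.5 kg.
Tool frame: the origin (TCP) lies on the centre line of the jaws, within the pads' length; the fingertips stand 17 mm ahead of it and the grasp point (between the pads) lies 2 mm behind it (r.tip_reach is the distance from the TCP to the fingertips, in m); z points along the fingers, y is the line along which they close (so a half turn about z gives the same grasp; the last joint's range is limited). The gripper opens to 88 mm and grips with 3 to 60 N. Pads are 18 mm wide; open, the fingers measure 123 mm over their backs; the gripper's body (75 mm by 187 mm) begins 45 mm behind the grasp point.
Start: joints at [-1.217, 0.689, -0.195, 1.565, 0.157, 0.902, -0.215], TCP at [0.196, 0.593, 0.256] pointing down, gripper open.
Joint ranges: [-3.01, 3.01], [-0.46, 2.08], [-1.47, 1.51], [0.13, 2.56], [-1, 4.14], [0.04, 2.09], [-2.66, 2.66]. Speed limits (rad/s): [2.57, 2.57, 3.14, 3.14, 3.14, 3.14, 3.14].

## Interface

Orientations are given as a unit quaternion [x, y, z, w].
In Python, from plant import r gives the robot as it stands.
- The arm moves only by the tool step_arm, never from a script. Its argument "steps" is a list of rows, each a list of 7 numbers: the shift along the tool's x, y, z in cm, then the turn, a rotation vector about the tool's x, y, z in degrees, then the gripper's target within -1 to 1 (shut at 1, half-way at 0, fully open at -1). A call has 1 to 8 rows; each row shifts and turns the commanded pose from where the row before left it, along the tool's axes as they then stand; what a row does not reach is not made up. A row lasts 1/8 s, in which the tool goes at most 62.5 mm and 10.7 degrees, less where a joint would pass 70% of its speed; a pose out of reach is approached as far as the arm can. A call with a gripper value outside its range is refused whole. The fingers move at their own pace and stop on an object; "force" is the grip in N (left out, the last holds). Time passes only in rows, so rows that do not move let the fingers close. It gives the time, the measured TCP pose, the force, the opening and the grip force at its end, in the units of the state.
- r.get_state(): the state, without advancing time (a new reading comes with each control period).
- r.snapshot(name): name is "scene" or "top" or "wrist"; returns a dict with "pixels" (420x560x3 uint8, red, green, blue), "fx", "fy", "cx", "cy" (pixels), "dist_coeffs" ([k1, k2, p1, p2, k3] as OpenCV has them; the pictures are not rectified), "cam_to_world" (4x4, takes a point from camera to world coordinates). Camera axes: x right, y down, z forward; pixel columns grow to the right and rows downward; lengths in m; the calibration is good to about 2 mm. A picture is of the moment at which its call begins. There is no depth.
- r.finish_job(): hands the job in; it is judged then, once.
The state is a dict: "clock": time; "q": joint angles; "qd": joint speeds; "joint_torque": joint torques, N m; "tool_pos": TCP position; "eef_rot": TCP orientation; "contact_force": force on the tool from outside, world axes, zero at the start; "moment": the same for the moment, N m; "opening": opening from 0.0 (shut) to 1.0 (fully open); "finger_force": force on a finger pad.
Only numpy, scipy, OpenCV 4.12 (cv2) and the standard library are available. Lean on these libraries where they do the work, as an engineer would, in place of code of your own. Each camera call takes 0.05 s, during which the arm holds its last target. There are 200 camera calls.

## Working session

There is one attempt and no reset: what is moved stays moved. The work goes in short steps, Python scripts to look and compute and a tool call to move; the robot and the scene stay as the last step left them, time stands still between calls to the robot, and variables do not carry over. Pictures are saved under pics/ and viewed, at most 10 in all, crops included, and the job is handed in when it is done.

Besides the shell and the picture viewer there is one more tool, called by a JSON object that holds its "name" and its "arguments". step_arm: Moves the arm, as the interface text tells. Its arguments: {"type":"object","properties":{"steps":{"type":"array","items":{"type":"array","items":{"type":"number"}}},"force":{"type":"number"}},"required":["steps"]}

```bash
mkdir -p pics
cat > h.py <<'E'
import numpy as np, cv2
from plant import r
def snap(n,f=None):
    s=r.snapshot(n)
    if f: cv2.imwrite('pics/'+f,cv2.cvtColor(s['pixels'],cv2.COLOR_RGB2BGR))
    return s
def K(s): return np.array([[s['fx'],0,s['cx']],[0,s['fy'],s['cy']],[0,0,1.]])
def onplane(s,uv,z):
    p=cv2.undistortPoints(np.array(uv,float).reshape(-1,1,2),K(s),np.array(s['dist_coeffs'],float)).reshape(-1,2)
    T=np.array(s['cam_to_world']); d=np.c_[p,np.ones(len(p))]@T[:3,:3].T; o=T[:3,3]
    return o+d*((z-o[2])/d[:,2])[:,None]
E
python3 - <<'E'
from h import *
a=snap('top','top.png');b=snap('scene','scene.png')
cv2.imwrite('pics/both.png',cv2.cvtColor(np.vstack([a['pixels'],b['pixels']]),cv2.COLOR_RGB2BGR)[:, :])
print(np.round(a['cam_to_world'],3),np.round(b['cam_to_world'],3),r.get_state())
E
```

```text
[[-0.004 -0.993  0.12   0.302]
 [-1.     0.005  0.004  0.052]
 [-0.004 -0.12  -0.993  1.009]
 [ 0.     0.     0.     1.   ]] [[ 0.261  0.528 -0.808  1.206]
 [ 0.965 -0.148  0.215 -0.18 ]
 [-0.006 -0.836 -0.548  0.606]
 [ 0.     0.     0.     1.   ]] {'clock': 0.1, 'q': array([-1.21722389,  0.68991359, -0.19449621,  1.56622727,  0.15730237,
        0.90249614, -0.2150833 ]), 'qd': array([-0.00110398, -0.00213246, -0.00013754, -0.00402466, -0.00042267,
       -0.0007595 ,  0.00115726]), 'joint_torque': array([-3.28416238e-03, -5.28502572e+01, -1.27171621e+00, -1.53837562e+01,
       -5.25915704e-02,  1.90907645e-03,  6.12987992e-05]), 'tool_pos': array([0.19635286, 0.59279199, 0.25498459]), 'eef_rot': array([ 1.59169051e-01,  9.87250996e-01, -8.24992590e-04, -6.44942884e-05]), 'contact_force': array([ 0.08822936, -0.80873892, -0.7384838 ]), 'moment': array([-0.02751492, -0.05457652,  0.02190372]), 'finger_force': 0.0, 'opening': 1.0016362487292485}
```

View pics/top.png

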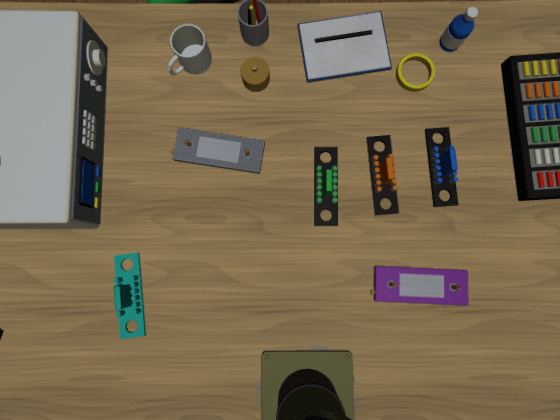

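View pics/scene.png

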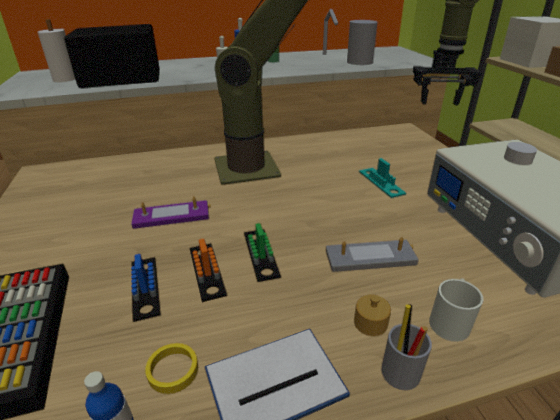

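Candidates in the top view: the green rack with its black plate (326,186), the turquoise look-alike (130,295), orange (383,175) and blue (441,167). For the stand: grey (219,150) beside the instrument, or the purple look-alike (421,286). I choose the green rack and the grey stand, then check with a close crop.

Run:
```python
from h import *
from scipy.spatial.transform import Rotation as R
a=snap('top'); im=a['pixels']; hsv=cv2.cvtColor(im,cv2.COLOR_RGB2HSV)
def rect(m,x0,x1,y0,y1,z):
    k=np.zeros_like(m);k[y0:y1,x0:x1]=m[y0:y1,x0:x1]
    k=cv2.morphologyEx(k,cv2.MORPH_OPEN,np.ones((3,3)))
    c=max(cv2.findContours(k,cv2.RETR_EXTERNAL,cv2.CHAIN_APPROX_NONE)[0],key=cv2.contourArea)
    p=onplane(a,c[:,0,:],z)[:,:2].astype(np.float32)
    q=cv2.minAreaRect(p*1000); b=cv2.boxPoints(q)
    e=max(b[1]-b[0],b[2]-b[1],key=np.linalg.norm)
    return np.round(q[0],1),np.round(q[1],1),round(np.degrees(np.arctan2(e[1],e[0])),1)
blk=(hsv[...,2]<60).astype(np.uint8)*255
grn=((hsv[...,0]>45)&(hsv[...,0]<75)&(hsv[...,1]>120)).astype(np.uint8)*255
gry=((hsv[...,1]<60)&(hsv[...,2]>60)).astype(np.uint8)*255
print('rack',rect(blk|grn,305,350,135,235,.008))
print('fin',rect(grn,325,350,160,200,.08))
print('stand',rect(gry,160,280,120,180,.02))
print('or',rect(blk,360,402,130,220,.008))
print('holes',onplane(a,[[326,154],[326,215]],.008),'pins tip',onplane(a,[[190,144],[247,153]],.06))
print(R.from_quat(r.get_state()['eef_rot']).as_matrix().round(3))
cv2.imwrite('pics/crop.png',cv2.cvtColor(cv2.resize(im[110:240,160:420],None,fx=3,fy=3,interpolation=2),cv2.COLOR_RGB2BGR))
```

```text
rack (array([480.7, -48.5]), array([ 54.3, 188.2]), np.float32(-0.8))
fin (array([479.3, -52.6]), array([24.3, 65.3]), np.float32(-1.1))
stand (array([566.9, 205.2]), array([208.2,  79.4]), np.float32(80.6))
or (array([ 507.3, -183.2]), array([189.1,  55.4]), np.float32(4.4))
holes [[ 0.55746319 -0.0510991   0.008     ]
 [ 0.41044487 -0.0486764   0.008     ]] pins tip [[0.56903812 0.26370133 0.06      ]
 [0.54754339 0.1338211  0.06      ]]
[[-0.949  0.314 -0.   ]
 [ 0.314  0.949 -0.001]
 [-0.    -0.001 -1.   ]]
```

View pics/crop.png

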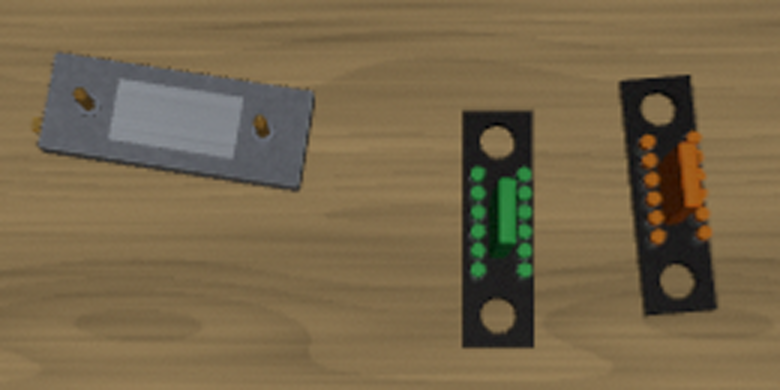

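The crop confirms the choice: the black plate with green fin at (326,186) and the grey stand with brass pins at about (190,144) and (247,153). Rack at about (0.481,-0.050), yaw -1°. Stand at about (0.567,0.205), yaw 80.6°. Moving above the rack.

{"name": "step_arm", "arguments": {"steps": [[-2.95, -3.25, 0, 0, 0, 0, -1], [-2.95, -3.25, 0, 0, 0, 0, -1], [-2.95, -3.25, 0, 0, 0, 0, -1], [-2.95, -3.25, 0, 0, 0, 0, -1], [-2.95, -3.25, 0, 0, 0, 0, -1], [-2.95, -3.25, 0, 0, 0, 0, -1], [-2.95, -3.25, 0, 0, 0, 0, -1], [-2.95, -3.25, 0, 0, 0, 0, -1]], "force": 25}}

```text
clock: 1.15
tool_pos: [0.3393, 0.271, 0.2557]
eef_rot: [0.159, 0.987, 0.0, 0.0]
contact_force: [0.3, -0.2, 0.5]
opening: 0.997
finger_force: 0.0
```

{"name": "step_arm", "arguments": {"steps": [[-2.95, -3.25, 0, 0, 0, 0, -1], [-2.95, -3.25, 0, 0, 0, 0, -1], [-2.95, -3.25, 0, 0, 0, 0, -1], [-2.95, -3.25, 0, 0, 0, 0, -1], [-2.95, -3.25, 0, 0, 0, 0, -1], [-2.95, -3.25, 0, 0, 0, 0, -1], [-2.95, -3.25, 0, 0, 0, 0, -1], [-2.95, -3.25, 0, 0, 0, 0, -1]]}}

```text
clock: 2.15
tool_pos: [0.4815, -0.05, 0.2556]
eef_rot: [0.159, 0.987, 0.0, -0.0]
contact_force: [1.5, -0.4, -0.4]
opening: 0.997
finger_force: 0.0
```

{"name": "step_arm", "arguments": {"steps": [[0, 0, 0, 0, 0, -8.8, -1], [0, 0, 0, 0, 0, -8.7, -1], [0, 0, 0, 0, 0, 0, -1], [0, 0, 0, 0, 0, 0, -1]]}}

```text
clock: 2.65
tool_pos: [0.481, -0.0486, 0.2556]
eef_rot: [0.008, 1.0, 0.0, -0.0]
contact_force: [-1.1, -0.3, -0.4]
opening: 1.001
finger_force: 0.0
```

Run:
```python
from h import *
from scipy.spatial.transform import Rotation as R
s=r.get_state();print(s['tool_pos'],s['q'].round(2),R.from_quat(s['eef_rot']).as_matrix().round(3))
a=snap('wrist','w1.png');print(np.round(a['cam_to_world'],3))
hsv=cv2.cvtColor(a['pixels'],cv2.COLOR_RGB2HSV)
g=((hsv[...,0]>45)&(hsv[...,0]<75)&(hsv[...,1]>120)).astype(np.uint8)*255
for c in cv2.findContours(g,0,1)[0]:
    if cv2.contourArea(c)>300:
        print(cv2.minAreaRect(c)); q=onplane(a,cv2.boxPoints(cv2.minAreaRect(c)),.08); print(q.round(4),q.mean(0))
```

```text
[ 0.48098504 -0.0486365   0.25564828] [ 0.25  0.52 -0.38  1.98  0.29  0.69  1.25] [[-1.     0.017 -0.   ]
 [ 0.017  1.     0.   ]
 [ 0.     0.    -1.   ]]
[[ 0.017  0.958  0.286  0.407]
 [ 1.    -0.016 -0.005 -0.047]
 [-0.     0.286 -0.958  0.383]
 [ 0.     0.     0.     1.   ]]
```

View pics/w1.png

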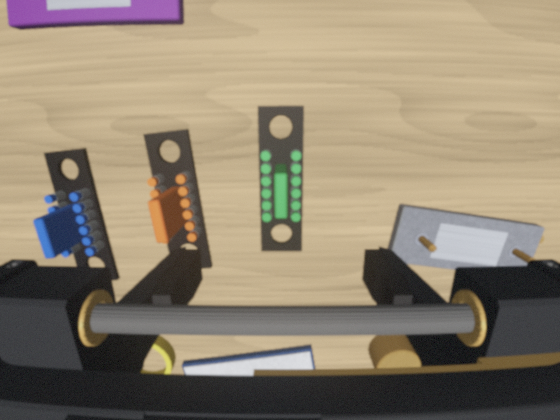

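The wrist picture shows the green rack centred between the fingers: fin at (281,196), holes at (281,127) and (281,233). The orange rack is clear at (165,215).

Run:
```python
from h import *
a=snap('wrist');im=a['pixels']
m=(im.max(2)<70).astype(np.uint8)*255
print(im[196,281],onplane(a,[[281,127],[281,233]],.008).round(4),onplane(a,[[281,173],[281,218]],.08).round(4))
hsv=cv2.cvtColor(im,cv2.COLOR_RGB2HSV);g=((hsv[...,0]>45)&(hsv[...,0]<80)&(hsv[...,1]>100))
x=np.nonzero(g[185:215,270:292].sum(0)>20)[0]+270;print(x.min(),x.max(),onplane(a,[[x.min()-.5,196],[x.max()+.5,196]],.08).round(4))
for y in(112,145,246):
    x=np.nonzero(m[y,240:320])[0]+240;print(onplane(a,[[x.min()-.5,y],[x.max()+.5,y]],.008).round(4).mean(0))
```

```text
[115 196 129] [[ 0.4122 -0.0481  0.008 ]
 [ 0.5499 -0.0504  0.008 ]] [[ 0.4569 -0.0486  0.08  ]
 [ 0.5053 -0.0494  0.08  ]]
275 286 [[ 0.481  -0.0558  0.08  ]
 [ 0.4812 -0.0433  0.08  ]]Traceback (most recent call last):
  File "<stdin>", line 8, in <module>
    return umr_minimum(a, axis, None, out, keepdims, initial, where)
ValueError: zero-size array to reduction operation minimum which has no identity
```

{"name": "step_arm", "arguments": {"steps": [[0, 0, 3.4, 0, 0, 0, -1], [0, -0.05, 3.4, 0, 0, 0, -1], [0, 0, 3.4, 0, 0, 0, -1], [0, 0, 3.4, 0, 0, 0, -1], [0, 0, 3.4, 0, 0, 0, -1], [0, 0, 1.2, 0, 0, 0, -1], [0, 0, 1.2, 0, 0, 0, -1], [0, 0, 0, 0, 0, 0, -1]]}}

```text
clock: 3.75
tool_pos: [0.4812, -0.0491, 0.0617]
eef_rot: [0.007, 1.0, -0.0, 0.0]
contact_force: [0.1, -0.2, 0.4]
opening: 0.999
finger_force: 0.0
```

{"name": "step_arm", "arguments": {"steps": [[0, 0, 0, 0, 0, 0, 1], [0, 0, 0, 0, 0, 0, 1], [0, 0, 0, 0, 0, 0, 1], [0, 0, 0, 0, 0, 0, 1], [0, 0, 0, 0, 0, 0, 1], [0, 0, 0, 0, 0, 0, 1], [0, 0, 0, 0, 0, 0, 1], [0, 0, 0, 0, 0, 0, 1]], "force": 35}}

```text
clock: 4.75
tool_pos: [0.481, -0.0494, 0.0616]
eef_rot: [0.007, 1.0, -0.0, -0.0]
contact_force: [0.7, -0.7, -2.8]
opening: 0.16
finger_force: 35.0
```

{"name": "step_arm", "arguments": {"steps": [[0, 0, -1.5, 0, 0, 0, 1], [0, 0, -3, 0, 0, 0, 1], [0, 0, -3, 0, 0, 0, 1], [0, 0, -3, 0, 0, 0, 1], [0, 0, -1.5, 0, 0, 0, 1], [0, 0, 0, 0, 0, 4.6, 1], [0, 0, 0, 0, 0, 8, 1], [0, 0, 0, 0, 0, 8, 1]]}}

```text
clock: 5.75
tool_pos: [0.4805, -0.0493, 0.1815]
eef_rot: [0.188, 0.982, -0.0, -0.001]
contact_force: [-0.0, 0.4, -2.6]
opening: 0.155
finger_force: 35.0
```

{"name": "step_arm", "arguments": {"steps": [[0, 0, 0, 0, 0, 10, 1], [0, 0, 0, 0, 0, 10, 1], [0, 0, 0, 0, 0, 10, 1], [0, 0, 0, 0, 0, 10, 1], [0, 0, 0, 0, 0, 10, 1], [0, 0, 0, 0, 0, 10, 1], [0, 0, 0, 0, 0, 10, 1], [0, 0, 0, 0, 0, 8, 1]]}}

```text
clock: 6.75
tool_pos: [0.4805, -0.0489, 0.1814]
eef_rot: [0.764, 0.645, -0.0, -0.0]
contact_force: [-0.2, -0.2, -1.9]
opening: 0.154
finger_force: 35.0
```

{"name": "step_arm", "arguments": {"steps": [[0, 0, 0, 0, 0, 0, 1], [0, 0, 0, 0, 0, 0, 1]]}}

```text
clock: 7.0
tool_pos: [0.4808, -0.049, 0.1815]
eef_rot: [0.762, 0.648, -0.0, -0.0]
contact_force: [0.3, -0.6, -2.2]
opening: 0.16
finger_force: 35.0
```

Run:
```python
from h import *
from scipy.spatial.transform import Rotation as R
s=r.get_state();M=R.from_quat(s['eef_rot']).as_matrix();print(s['tool_pos'],s['q'].round(2),M.round(3),s['opening'],s['finger_force'])
d=np.array([.567,.205,.18])-s['tool_pos'];print(M.T@d*100)
```

```text
[ 0.48080364 -0.049014    0.18152535] [-0.09  0.64  0.15  2.07 -0.21  0.45  0.06] [[ 0.161  0.987 -0.001]
 [ 0.987 -0.161  0.   ]
 [ 0.    -0.001 -1.   ]] 0.15969172496891368 34.9774960661307
[26.45846943  4.41344642  0.15304229]
```

{"name": "step_arm", "arguments": {"steps": [[2, 0.3, 0, 0, 0, 0, 1], [4, 0.7, 0, 0, 0, 0, 1], [5, 0.8, 0, 0, 0, 0, 1], [5, 0.9, 0, 0, 0, 0, 1], [5, 0.8, 0, 0, 0, 0, 1], [3.5, 0.6, 0, 0, 0, 0, 1], [1.95, 0.3, 0, 0, 0, 0, 1], [0, 0, 0, 0, 0, 0, 1]]}}

```text
clock: 8.0
tool_pos: [0.5675, 0.2053, 0.1813]
eef_rot: [0.762, 0.648, -0.0, -0.0]
contact_force: [-0.3, -0.7, -2.4]
opening: 0.158
finger_force: 35.0
```

{"name": "step_arm", "arguments": {"steps": [[0, 0, 2, 0, 0, 0, 1], [0, 0, 1.8, 0, 0, 0, 1], [0, 0, 0, 0, 0, 0, 1], [0, 0, 0, 0, 0, 0, 1]]}}

```text
clock: 8.5
tool_pos: [0.568, 0.2039, 0.144]
eef_rot: [0.763, 0.646, 0.0, 0.0]
contact_force: [-0.5, -0.9, -2.6]
opening: 0.159
finger_force: 35.0
```

Run:
```python
from h import *
a=snap('wrist')['pixels'];b=snap('top')['pixels'][60:270,100:380];c=snap('scene')['pixels'][170:310,290:470]
b=cv2.resize(b,(400,300));c=cv2.resize(c,(386,300))
v=np.zeros((600,790,3),np.uint8);v[:300,:400]=b;v[:300,404:790]=c;v[300:,:400]=cv2.resize(a,(400,300))
cv2.imwrite('pics/v.png',v[...,::-1]);print(r.get_state()['tool_pos'])
```

```text
[0.56822995 0.20455151 0.14439745]
```

View pics/v.png

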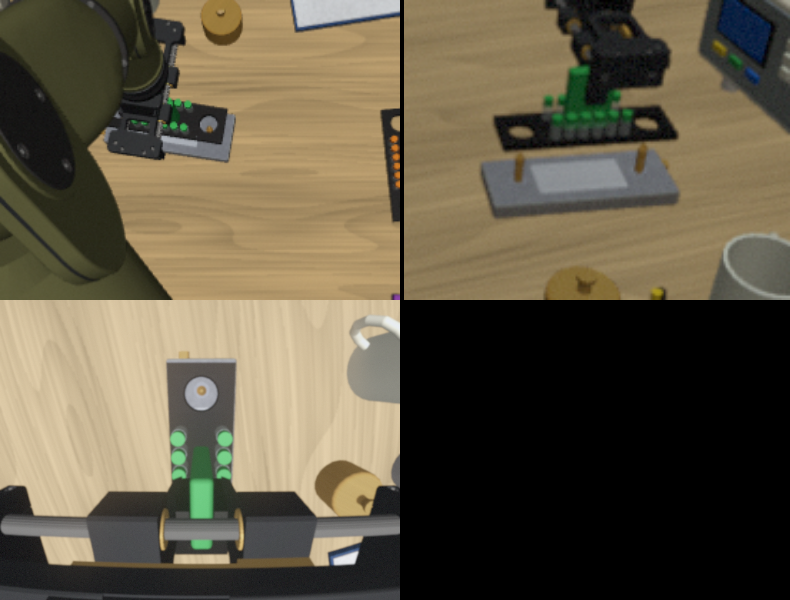

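The rack hangs above the stand; the wrist view shows the pin inside the far hole at about (281,130), and the top view shows the other hole over its pin. Measuring the offset.

Run:
```python
from h import *
from scipy.spatial.transform import Rotation as R
st=r.get_state();M=R.from_quat(st['eef_rot']).as_matrix();zt=st['tool_pos'][2]-.0537
for n,(x0,x1,y0,y1) in dict(wrist=(255,310,95,165),top=(235,258,138,158)).items():
    a=snap(n);im=a['pixels'][y0:y1,x0:x1];h=cv2.cvtColor(im,cv2.COLOR_RGB2HSV)
    S=8;im8=cv2.resize(im,None,fx=S,fy=S,interpolation=cv2.INTER_CUBIC);h=cv2.cvtColor(im8,cv2.COLOR_RGB2HSV)
    dark=(h[...,2]<85).astype(np.uint8)
    lab=cv2.connectedComponentsWithStats(1-dark); H,W=dark.shape
    for i in range(1,lab[0]):
        x,y,w,hh,A=lab[2][i]
        if A>2000 and x>0 and y>0 and x+w<W and y+hh<H:
            c=cv2.convexHull(cv2.findContours((lab[1]==i).astype(np.uint8),0,1)[0][0]); e=cv2.fitEllipse(c)
            uv=np.array(e[0])/S+[x0,y0]; p=onplane(a,[uv],zt)[0]; print(n,'hole',uv,np.array(e[1])/S,p.round(4), 'rel tool cm',(M.T@(p-st['tool_pos'])*100).round(2))
            br=((h[...,1]>90)&(h[...,0]<28)&(h[...,2]>85)&(lab[1]==i)); ys,xs=np.nonzero(br)
            if len(xs):
                u=np.array([[xs.mean(),ys.mean()],[xs.min(),ys.min()],[xs.max(),ys.max()]])/S+[x0,y0]
                p=onplane(a,u,.056); print('brass',u.round(1),p.round(4),'rel',((p-st['tool_pos'])@M*100).round(2)[0])
```

```text
wrist hole [281.64779854 130.91815948] [47.41466904 48.76242065] [0.579  0.2731 0.0907] rel tool cm [ 6.93 -0.07  5.37]
brass [[281.9 128. ]
 [276.5 122.2]
 [287.5 133.6]] [[0.5794 0.2741 0.056 ]
 [0.5763 0.2786 0.056 ]
 [0.5826 0.2696 0.056 ]] rel [ 7.04 -0.05  8.84]
top hole [245.81507206 147.00294113] [11.35549641 12.32355118] [0.5531 0.1339 0.0907] rel tool cm [-7.23 -0.34  5.36]
brass [[246.7 150.6]
 [244.6 148.5]
 [249.  152.6]] [[0.5541 0.135  0.056 ]
 [0.5591 0.1396 0.056 ]
 [0.5494 0.1296 0.056 ]] rel [-7.1  -0.26  8.83]
```

Both holes are within about 1 mm of their pins. Lowering.

{"name": "step_arm", "arguments": {"steps": [[0.1, 0, 0.8, 0, 0, 0, 1], [0, 0, 1.2, 0, 0, 0, 1], [0, 0, 1.2, 0, 0, 0, 1], [0, 0, 1.2, 0, 0, 0, 1], [0, 0, 0.8, 0, 0, 0, 1], [0, 0, 0.5, 0, 0, 0, 1], [0, 0, 0.2, 0, 0, 0, 1], [0, 0, 0, 0, 0, 0, 1]]}}

```text
clock: 9.75
tool_pos: [0.5681, 0.2056, 0.0848]
eef_rot: [0.763, 0.647, 0.0, 0.0]
contact_force: [0.2, -0.4, -2.2]
opening: 0.156
finger_force: 35.0
```

{"name": "step_arm", "arguments": {"steps": [[0, 0, 0.2, 0, 0, 0, 1], [0, 0, 0.15, 0, 0, 0, 1], [0, 0, 0.05, 0, 0, 0, 1], [0, 0, 0, 0, 0, 0, 1]]}}

```text
clock: 10.25
tool_pos: [0.568, 0.2056, 0.0816]
eef_rot: [0.763, 0.647, 0.0, -0.0]
contact_force: [-2.1, -0.5, 5.3]
opening: 0.154
finger_force: 35.0
```

Contact felt: the vertical force went from -2.2 N to +5.3 N at the expected height, so I open the gripper.

{"name": "step_arm", "arguments": {"steps": [[0, 0, 0, 0, 0, 0, 0.4], [0, 0, 0, 0, 0, 0, 0], [0, 0, 0, 0, 0, 0, -1], [0, 0, 0, 0, 0, 0, -1], [0, 0, 0, 0, 0, 0, -1], [0, 0, 0, 0, 0, 0, -1], [0, 0, 0, 0, 0, 0, -1], [0, 0, 0, 0, 0, 0, -1]]}}

```text
clock: 11.25
tool_pos: [0.568, 0.2055, 0.0807]
eef_rot: [0.763, 0.647, 0.0, -0.0]
contact_force: [0.6, -0.5, -0.8]
opening: 0.996
finger_force: 0.0
```

{"name": "step_arm", "arguments": {"steps": [[0, 0, -1, 0, 0, 0, -1], [0, 0, -2, 0, 0, 0, -1], [0, 0, -3, 0, 0, 0, -1], [0, 0, -4, 0, 0, 0, -1], [0, 0, -4, 0, 0, 0, -1], [0, 0, -2, 0, 0, 0, -1], [0, 0, 0, 0, 0, 0, -1], [0, 0, 0, 0, 0, 0, -1]]}}

```text
clock: 12.25
tool_pos: [0.5672, 0.2055, 0.24]
eef_rot: [0.763, 0.647, -0.001, -0.0]
contact_force: [0.4, 0.5, -0.4]
opening: 0.999
finger_force: 0.0
```

Run:
```python
from h import *
s=r.get_state();print(s['clock'],s['tool_pos'],s['contact_force'],s['opening'])
a=snap('wrist')['pixels'];c=snap('scene')['pixels'][140:310,290:470]
v=np.zeros((420,790,3),np.uint8);v[:,:400]=cv2.resize(a,(400,420));v[:,400:]=cv2.resize(c,(390,420))
cv2.imwrite('pics/v2.png',v[...,::-1])
```

```text
12.25 [0.56724896 0.2054788  0.24000985] [ 0.42462401  0.50934388 -0.41190458] 0.9991505639033985
```

View pics/v2.png

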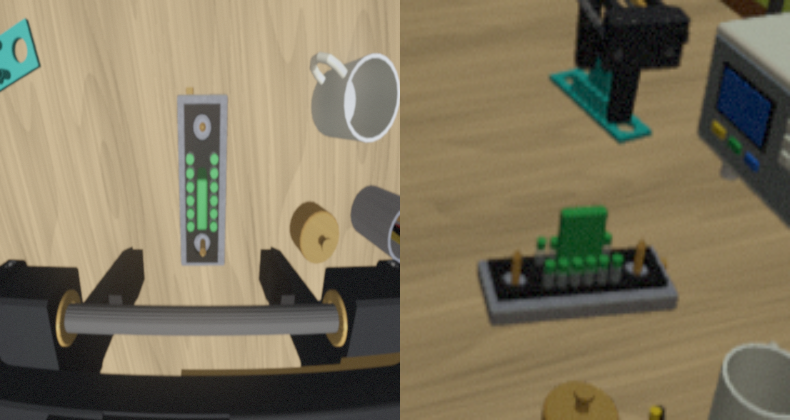

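The rack lies flat on the stand with both pins through its holes (at (202,127) and (202,243) in the left view), and the gripper is clear. Handing in.

```bash
python3 -c "
from plant import r
print(r.finish_job())"
```

```text
the job is handed in; nothing more can be done
None
```

The green rack hangs flat on the grey stand with both pins through its end holes, the gripper is clear, and the orange and blue racks were not touched; I handed the job in at about 12 s, and no verdict was returned.

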